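Set up the pedal carton stapler's fence for the next order

ROBOT

A 6-joint arm with a two-finger parallel gripper is mounted at the origin on the work surface. World frame = base frame: x ahead of the robot, y to its left, z up, the work surface at z = 0. Lengths are in m, angles in rad, forces in N, time in s.
With the tool pointing down it reaches from about 0.25 to 0.725 m from the base axis. Payload 4 kg.
Tool frame: the origin (TCP) lies on the centre line of the jaws, within the pads' length; the fingertips stand ahead of it and the grasp point (between the pads) lies 11 mm behind it (bot.tip_extent is the z of the fingertips in the tool frame, in m); z points along the fingers, y is the direction in which the jaws open and shut (so a half turn about z gives the same grasp; the last joint's range is limited). The gripper opens to 85 mm and grips with 20 to 120 N. Pads are 22 mm wide; open, the fingers measure 114 mm over their backs; the gripper's body (76 mm by 85 mm) begins 54 mm behind the grasp point. The pads swing forward as they close: fully open they stand 13 mm farther back than shut.
Start: joints at [-1.283, 0.241, 0.005, 1.335, 0, 1.571], TCP at [0.142, -0.479, 0.239] pointing down, gripper open.
Joint ranges: [-2.72, 2.72], [-1.05, 1.87], [-1.09, 1.28], [-1.99, 2.15], [-1.42, 1.44], [-3.14, 3.14]. Speed limits (rad/s): [2.79, 2.79, 3.14, 3.14, 3.14, 3.14].

INTERFACE

Orientations are given as a unit quaternion [x, y, z, w].
In Python, from workcell import bot gives the robot as it stands.
- The arm moves only by the shell command python3 -m jog 'ROWS'. ROWS is JSON, a list that holds one entry, the list of rows, each a list of 7 numbers: the shift along the world's x, y, z in m, then the turn, a rotation vector about the world's x, y, z in degrees, then the closure in counts, from 0 (fully open) to 255 (shut). In form: [[[tx, ty, tz, ax, ay, az, fingers], ...]]. A call has 1 to 10 rows; each row is the pose to reach, as a shift and turn from the pose commanded when the call began; what a row does not reach only later rows make up. A row lasts 1/12 s, in which the tool goes at most 41.7 mm and 7.16 degrees, less where a joint would pass 70% of its speed; a pose out of reach is approached as far as the arm can. A call with a gripper value outside its range is refused whole. The fingers move at their own pace and stop on an object; the grip force is fixed at half the most. Time passes only in rows, so rows that repeat a pose let the fingers close. It gives the time, the measured TCP pose, the force and the opening at its end, in the units of the state.
- bot.get_obs(): the state, without advancing time (a new reading comes with each control period).
- bot.camera(name): name is "side" or "top" or "wrist"; returns the picture (480x640x3 uint8, blue, green, red); there is no depth.
- bot.camera_model(name): a dict with "K" (3x3 intrinsics, pixels), "T" (4x4, takes a point from camera to world coordinates). Camera axes: x right, y down, z forward; pixel columns grow to the right and rows downward; lengths in m; the calibration is good to about 2 mm. The wrist camera is an equidistant fisheye: a pixel r from the principal point sees the ray r / f radians off the axis. A picture is of the moment at which its call begins: read the wrist's pose just before it. camera_model takes no time and is no camera call; for the wrist camera it gives the pose at the moment of the call.
- bot.job_done(): hands the job in, once; it reports no verdict.
The state is a dict: "clock": time; "joint_pos": joint angles; "joint_vel": joint speeds; "tau": joint torques, N m; "eef_pos": TCP position; "tool_rot": TCP orientation; "ft_force": force on the tool from outside, world axes, zero at the start; "ft_torque": the same for the moment, N m; "grip_width": finger opening in m.
Only numpy, scipy, OpenCV 4.12 (cv2) and the standard library are available. Lean on these libraries where they do the work, as an engineer would, in place of code of your own. Each camera call takes 0.05 s, during which the arm holds its last target. There are 200 camera calls.

TASK

Set up the carton stapler for the next order: first turn the binder's stiff leaf right over on its rings so that it lies flat with its other face up. Then stand every fence bracket upright on the stapler's bed with its hole over any free bed hole and its upright plate square along the far side, away from the robot, and fasten each with a thumbscrew from the rack, threaded through both holes until its head rests on the bracket. When all are fastened, press the pedal down to its stop, hold it there for about half a second and let it come up again, leaving the other things on the bench where they are.

Things in the scene. Friction and masses are not known exactly. Their poses are not given: they have to be found in the camera images.
- leaf (a joint): Ring binder's stiff leaf, a white board 3 mm thick, 130 mm along the rings, turning on the rings about a horizontal axis. 0 = lying flat on the side it starts on (the binder's -y side, the robot's right), 1.57 = upright, 3.14 = turned right over, flat on the other side (+y, the robot's left). It needs 1 to 2 N at its rail and stays wherever it is left (rad).
- leaf_rail (a point): Grip point on the centre line of the leaf's round aluminium edge rail (10 mm diameter, parallel to the ring axis, 110 mm from it). The rail sticks out 60 mm past the leaf on the side nearer the robot (-x); this point is 37 mm clear of the leaf, 23 mm from the rail's end, 40 mm above the bare bench when the leaf is flat. The rail may turn in the grip. Frame turns with the leaf.
- ring_axis (a point): Middle of the binder's ring axis, about which the leaf turns, 40 mm above the bench. x runs along the axis (about away from the robot), y to the left across the pages, z up. Fixed binder, 140 x 250 mm cover, paper stacks up to 34 mm high; the rings rise to 50 mm.
- pedal (a joint): Sprung pedal of the stapler: 0 = up (where the spring returns it), 0.26 = fully down on its stop (rad). Pushing straight down at pedal_pad takes about 8 N to start and 12 N at the stop, where it stops hard.
- pedal_pad (a point): Centre of the place to press, on top of the pedal's black rubber pad, 85 mm before the pedal's hinge; pedal 110 long x 60 wide mm, front edge raised, frame parallel to the stapler's when up (x away from the robot). Up it is about 77 mm above the bench and it sinks 22 mm. The white housing (120 mm high) begins 85 mm beyond this point in +x.
- bed_hole1 (a point): Mouth of hole 1 of 3 in the top of the stapler's fixed grey bed (140 x 300 mm, top 40 mm above the bench); holes 18 mm diameter, right through, 95 mm apart along y, hole 1 leftmost, beside the pedal. z up, x across the bed away from the robot, y along the row. The bed runs 45 mm from the holes towards the robot, 95 mm beyond them.
- bed_hole2 (a point): Mouth of hole 2 of 3 in the top of the stapler's fixed grey bed (140 x 300 mm, top 40 mm above the bench); holes 18 mm diameter, right through, 95 mm apart along y, hole 1 leftmost, beside the pedal. z up, x across the bed away from the robot, y along the row. The bed runs 45 mm from the holes towards the robot, 95 mm beyond them.
- bed_hole3 (a point): Mouth of hole 3 of 3 in the top of the stapler's fixed grey bed (140 x 300 mm, top 40 mm above the bench); holes 18 mm diameter, right through, 95 mm apart along y, hole 1 leftmost, beside the pedal. z up, x across the bed away from the robot, y along the row. The bed runs 45 mm from the holes towards the robot, 95 mm beyond them.
- bracket1_plate (a point): Fence bracket 1, aluminium L: centre of its upright plate (10 mm thick in x, 60 wide in y; its top 29 mm above this point, the foot's underside 37 mm below). The foot (80 long in x, 60 wide, 8 thick) runs from the plate to 75 mm in the bracket's -x. All alike, 0.15 to 0.3 kg; z up. May be absent (None throughout).
- bracket1_hole (a point): Centre of the 18 mm through hole at the top face of bracket 1's foot, 49 mm from the plate's centre in the bracket's -x, 8 mm above the foot's underside.
- screw1_head (a point): Thumbscrew 1, 0.1 kg: centre of its black knurled head (26 mm diameter, 34 high), upright, z up. Under the head a steel shank 12 mm diameter, 38 long, then a 6 mm tapered point; it slides through the holes without turning. Starts in a fixed wooden rack (170 x 60 x 56 mm, 3 through holes 50 mm apart along the screw's x), head on the rack's top.
- bracket2_plate (a point): Fence bracket 2, aluminium L: centre of its upright plate (10 mm thick in x, 60 wide in y; its top 29 mm above this point, the foot's underside 37 mm below). The foot (80 long in x, 60 wide, 8 thick) runs from the plate to 75 mm in the bracket's -x. All alike, 0.15 to 0.3 kg; z up. May be absent (None throughout).
- bracket2_hole (a point): Centre of the 18 mm through hole at the top face of bracket 2's foot, 49 mm from the plate's centre in the bracket's -x, 8 mm above the foot's underside.
- screw2_head (a point): Thumbscrew 2, 0.1 kg: centre of its black knurled head (26 mm diameter, 34 high), upright, z up. Under the head a steel shank 12 mm diameter, 38 long, then a 6 mm tapered point; it slides through the holes without turning. Starts in a fixed wooden rack (170 x 60 x 56 mm, 3 through holes 50 mm apart along the screw's x), head on the rack's top.
- bracket3_plate (a point): Fence bracket 3, aluminium L: centre of its upright plate (10 mm thick in x, 60 wide in y; its top 29 mm above this point, the foot's underside 37 mm below). The foot (80 long in x, 60 wide, 8 thick) runs from the plate to 75 mm in the bracket's -x. All alike, 0.15 to 0.3 kg; z up. May be absent (None throughout).
- bracket3_hole (a point): Centre of the 18 mm through hole at the top face of bracket 3's foot, 49 mm from the plate's centre in the bracket's -x, 8 mm above the foot's underside.
- screw3_head (a point): Thumbscrew 3, 0.1 kg: centre of its black knurled head (26 mm diameter, 34 high), upright, z up. Under the head a steel shank 12 mm diameter, 38 long, then a 6 mm tapered point; it slides through the holes without turning. Starts in a fixed wooden rack (170 x 60 x 56 mm, 3 through holes 50 mm apart along the screw's x), head on the rack's top.
- kraft_roll: Roll of brown tape lying flat, 110 mm diameter, 50 high, origin under its centre. Leave alone.
- clear_roll: Small white tape roll lying flat, 72 mm diameter, 24 high, origin under its centre. Leave alone.
- cutter: Grey box cutter, 18 x 130 x 12 mm, origin under its centre. Leave alone.
- glue: Standing glue bottle, 44 mm diameter, 110 high, origin under it. Leave alone.
- label_can: Standing can, 60 mm diameter, 80 high, origin under it. Leave alone.
Mind the look-alikes: they are no part of the job. What is shaped like the part that bears bracket3_plate but brown is not meant.

How it is judged:
On the way, in this order (a step that is already met when the one before it is completed fails the run):
1. the leaf is turned over onto the other side (value of joint leaf above 2.9 rad), for 0.2 s.
2. every bracket present stands on the bed over a bed hole, plate on the far side, with a thumbscrew through both holes and its head down (((horizontal distance between bracket1_hole and bed_hole1 below 0.006 m and z of bracket1_hole in the frame of bed_hole1 between 0.004 and 0.012 m and x of bracket1_plate in the frame of bed_hole1 above 0.035 m) or (horizontal distance between bracket1_hole and bed_hole2 below 0.006 m and z of bracket1_hole in the frame of bed_hole2 between 0.004 and 0.012 m and x of bracket1_plate in the frame of bed_hole2 above 0.035 m) or (horizontal distance between bracket1_hole and bed_hole3 below 0.006 m and z of bracket1_hole in the frame of bed_hole3 between 0.004 and 0.012 m and x of bracket1_plate in the frame of bed_hole3 above 0.035 m)) and ((horizontal distance between screw1_head and bracket1_hole below 0.008 m and z of screw1_head in the frame of bracket1_hole between 0.013 and 0.0205 m and angle between screw1_head's own z axis and vertical below 0.1 rad) or (horizontal distance between screw2_head and bracket1_hole below 0.008 m and z of screw2_head in the frame of bracket1_hole between 0.013 and 0.0205 m and angle between screw2_head's own z axis and vertical below 0.1 rad) or (horizontal distance between screw3_head and bracket1_hole below 0.008 m and z of screw3_head in the frame of bracket1_hole between 0.013 and 0.0205 m and angle between screw3_head's own z axis and vertical below 0.1 rad)) and angle between each of bracket1_plate, bracket2_plate, bracket3_plate's own z axis and vertical below 0.08 rad and angle between the x axis of each of bracket1_plate, bracket2_plate, bracket3_plate and the x axis of bed_hole2, either way round below 0.25 rad and ((horizontal distance between bracket2_hole and bed_hole1 below 0.006 m and z of bracket2_hole in the frame of bed_hole1 between 0.004 and 0.012 m and x of bracket2_plate in the frame of bed_hole1 above 0.035 m) or (horizontal distance between bracket2_hole and bed_hole2 below 0.006 m and z of bracket2_hole in the frame of bed_hole2 between 0.004 and 0.012 m and x of bracket2_plate in the frame of bed_hole2 above 0.035 m) or (horizontal distance between bracket2_hole and bed_hole3 below 0.006 m and z of bracket2_hole in the frame of bed_hole3 between 0.004 and 0.012 m and x of bracket2_plate in the frame of bed_hole3 above 0.035 m)) and ((horizontal distance between screw1_head and bracket2_hole below 0.008 m and z of screw1_head in the frame of bracket2_hole between 0.013 and 0.0205 m and angle between screw1_head's own z axis and vertical below 0.1 rad) or (horizontal distance between screw2_head and bracket2_hole below 0.008 m and z of screw2_head in the frame of bracket2_hole between 0.013 and 0.0205 m and angle between screw2_head's own z axis and vertical below 0.1 rad) or (horizontal distance between screw3_head and bracket2_hole below 0.008 m and z of screw3_head in the frame of bracket2_hole between 0.013 and 0.0205 m and angle between screw3_head's own z axis and vertical below 0.1 rad)) and ((horizontal distance between bracket3_hole and bed_hole1 below 0.006 m and z of bracket3_hole in the frame of bed_hole1 between 0.004 and 0.012 m and x of bracket3_plate in the frame of bed_hole1 above 0.035 m) or (horizontal distance between bracket3_hole and bed_hole2 below 0.006 m and z of bracket3_hole in the frame of bed_hole2 between 0.004 and 0.012 m and x of bracket3_plate in the frame of bed_hole2 above 0.035 m) or (horizontal distance between bracket3_hole and bed_hole3 below 0.006 m and z of bracket3_hole in the frame of bed_hole3 between 0.004 and 0.012 m and x of bracket3_plate in the frame of bed_hole3 above 0.035 m)) and ((horizontal distance between screw1_head and bracket3_hole below 0.008 m and z of screw1_head in the frame of bracket3_hole between 0.013 and 0.0205 m and angle between screw1_head's own z axis and vertical below 0.1 rad) or (horizontal distance between screw2_head and bracket3_hole below 0.008 m and z of screw2_head in the frame of bracket3_hole between 0.013 and 0.0205 m and angle between screw2_head's own z axis and vertical below 0.1 rad) or (horizontal distance between screw3_head and bracket3_hole below 0.008 m and z of screw3_head in the frame of bracket3_hole between 0.013 and 0.0205 m and angle between screw3_head's own z axis and vertical below 0.1 rad))), for 0.3 s.
3. the pedal is pressed to its stop (value of joint pedal above 0.235 rad), for 0.3 s.
At the end, for the whole second after the job is handed in: Leaf turned past 2.9 rad; every bracket present flat on the bed, hole within 6 mm of a bed hole, plate on the far side, square within 0.25 rad, a thumbscrew through both holes, upright within 0.1 rad, head within 3.5 mm of the foot; pedal up again (under 0.05 rad) (all of step 2 and value of joint leaf above 2.9 rad and value of joint pedal below 0.05 rad); the robot touches nothing.
It fails at once if one of the other things on the bench is moved more than 40 mm (distance of any of kraft_roll, clear_roll, cutter, glue, label_can from where it was at the start of the episode above 0.04 m).
Of bracket1, bracket2, bracket3 only 2 to 3 are there at a start; the rules pass over those that are not, and their reading is None.
At some moment in a run one of bracket1, bracket2, bracket3 may be knocked a few centimetres aside while the robot is not near it.
It also fails if it takes over 208 s, if anything falls off the work surface, if the arm or the gripper's body presses on something with over 40 N, if the wrist force passes 120 N, or if a joint passes its speed limit or range.

## Working session

There is one attempt and no reset: what is moved stays moved. The work goes in short steps, Python scripts to look and compute and a shell command to move; the robot and the scene stay as the last step left them, time stands still between calls to the robot, and variables do not carry over. Pictures are saved under pics/ and viewed, about 12 in all and at most 16, crops included, and the job is handed in when it is done.

```bash
mkdir -p pics; ls
cat > h.py <<'E'
import numpy as np, cv2
from workcell import bot
def ray(name,u,v,m=None):
    m=m or bot.camera_model(name); K=np.array(m["K"]);T=np.array(m["T"])
    x=(u-K[0,2])/K[0,0]; y=(v-K[1,2])/K[1,1]
    if name=="wrist":
        r=np.hypot(x,y); d=np.array([x/r*np.sin(r),y/r*np.sin(r),np.cos(r)]) if r>1e-9 else np.array([0,0,1.])
    else:
        d=np.array([x,y,1.]); d/=np.linalg.norm(d)
    return T[:3,3],T[:3,:3]@d
def onz(name,u,v,z,m=None):
    o,d=ray(name,u,v,m); return o+d*(z-o[2])/d[2]
def tri(rays):
    A=np.zeros((3,3));b=np.zeros(3)
    for o,d in rays:
        P=np.eye(3)-np.outer(d,d);A+=P;b+=P@o
    p=np.linalg.solve(A,b)
    return p,[np.linalg.norm((np.eye(3)-np.outer(d,d))@(p-o)) for o,d in rays]
def proj(name,p,m=None):
    m=m or bot.camera_model(name); K=np.array(m["K"]);T=np.array(m["T"])
    c=T[:3,:3].T@(np.array(p)-T[:3,3])
    if name=="wrist":
        r=np.hypot(c[0],c[1]);t=np.arctan2(r,c[2]);x,y=c[0]/r*t,c[1]/r*t
    else: x,y=c[0]/c[2],c[1]/c[2]
    return np.array([K[0,0]*x+K[0,2],K[1,1]*y+K[1,2]])
E
python3 - <<'E'
from h import *
np.set_printoptions(precision=3,suppress=True)
for n in ["top","side","wrist"]:
    m=bot.camera_model(n); print(n,np.array(m["K"])[:2].tolist(),"\n",np.array(m["T"]))
    cv2.imwrite(f"pics/{n}0.png",bot.camera(n))
o=bot.get_obs(); print(o["clock"],o["eef_pos"],o["tool_rot"],o["grip_width"],o["ft_force"],bot.tip_extent)
E
```

```text
pics
top [[484.31382738843973, 0.0, 316.7258543103804], [0.0, 484.31382738843973, 238.38672162679333]] 
 [[ 0.005 -0.98   0.198  0.256]
 [-1.    -0.008 -0.011  0.011]
 [ 0.012 -0.198 -0.98   1.306]
 [ 0.     0.     0.     1.   ]]
side [[469.8744471020964, 0.0, 315.5143733482889], [0.0, 469.8744471020964, 240.76058564745836]] 
 [[-0.99  -0.078  0.113  0.379]
 [-0.137  0.622 -0.771  0.859]
 [-0.011 -0.779 -0.627  0.797]
 [ 0.     0.     0.     1.   ]]
wrist [[371.64829954431775, 0.0, 317.3786152824823], [0.0, 371.64829954431775, 233.17575940659614]] 
 [[ 0.285 -0.911 -0.297  0.217]
 [-0.959 -0.271 -0.087 -0.456]
 [-0.001  0.31  -0.951  0.374]
 [ 0.     0.     0.     1.   ]]
0.15 [ 0.142 -0.479  0.239] [ 0.99   0.143 -0.    -0.001] 0.08508245669359665 [ 1.061 -0.198 -0.36 ] 0.008
```

View pics/top0.png

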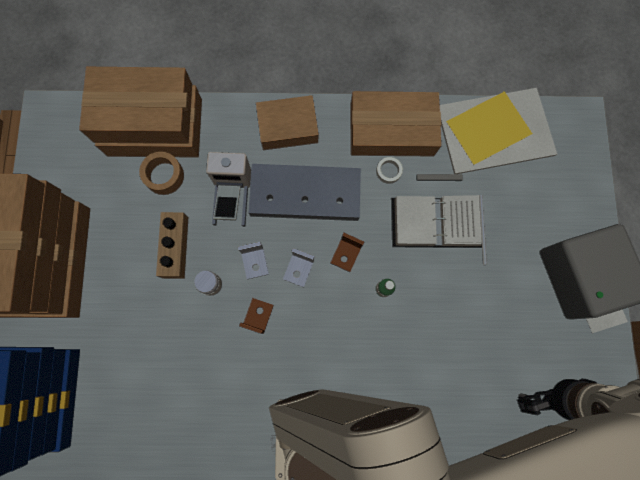

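View pics/side0.png

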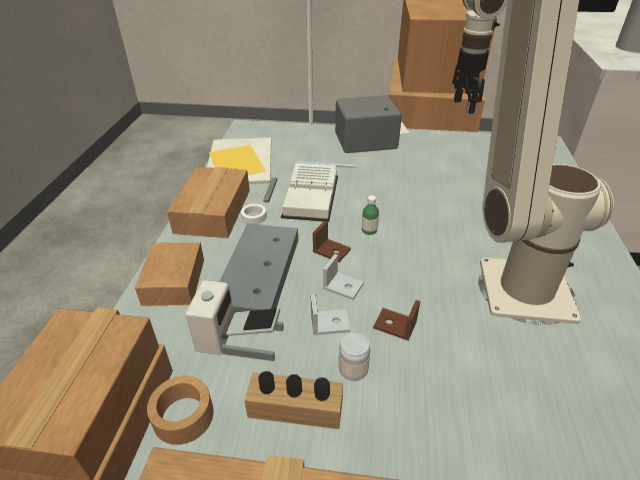

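Top view: aluminium brackets at (253,260) and (299,268), brown look-alikes at (347,252) and (257,315), bed holes at (269,198), (305,199), (339,200), pedal pad at (227,207), screws at (169,223), (168,242) and (166,261), and the rail from (483,195) to (486,262). The two light-grey ones match "aluminium"; the brown ones are the decoys. I'll confirm this in an enlarged crop.

Run:
```python
from h import *
a=cv2.imread("pics/top0.png");s=cv2.imread("pics/side0.png")
c1=cv2.resize(a[145:345,150:500],None,fx=2.28,fy=2.28,interpolation=cv2.INTER_CUBIC)
cv2.imwrite("pics/c1.png",c1)
np.set_printoptions(precision=3,suppress=True)
for n,u,v,us,vs in [("hole1",269,198,262,289),("hole2",305,199,267,264),("hole3",339,200,277,240),("railend",486,262,355,166),("screwA",169,223,266,378),("screwB",168,242,294,380),("screwC",166,261,321,383),("pad",227,207,262,318),("b1hole",255,267,336,321),("b2hole",298,269,349,286)]:
    print(n,*tri([ray("top",u,v),ray("side",us,vs)]))
for n,u,v,z in [("hole1",269,198,.04),("hole2",305,199,.04),("hole3",339,200,.04),("railend",486,262,.04),("rail0",483,195,.04),("glue",386,288,.0),("can",207,282,.08),("screwA",169,223,.09),("screwC",166,261,.09),("pad",227,207,.077)]: print(n,onz("top",u,v,z))
```

```text
hole1 [0.615 0.126 0.048] [np.float64(0.00451560269461042), np.float64(0.004515602694610473)]
hole2 [0.621 0.029 0.036] [np.float64(3.25794533796555e-05), np.float64(3.257945337942446e-05)]
hole3 [ 0.617 -0.063  0.038] [np.float64(0.0016572355479391454), np.float64(0.0016572355479388232)]
railend [ 0.446 -0.449  0.048] [np.float64(0.003785868237073735), np.float64(0.0037858682370737378)]
screwA [0.541 0.379 0.083] [np.float64(0.0008071499977470674), np.float64(0.0008071499977470361)]
screwB [0.491 0.378 0.084] [np.float64(0.0007695080283229581), np.float64(0.0007695080283228919)]
screwC [0.442 0.379 0.086] [np.float64(0.0013668429681131776), np.float64(0.0013668429681130965)]
pad [0.585 0.233 0.073] [np.float64(0.0015871538218760926), np.float64(0.0015871538218760878)]
b1hole [0.438 0.163 0.006] [np.float64(4.36525080009531e-06), np.float64(4.365250800121533e-06)]
b2hole [0.426 0.047 0.005] [np.float64(0.007423784487721371), np.float64(0.007423784487721274)]
hole1 [0.622 0.127 0.04 ]
hole2 [0.62  0.029 0.04 ]
hole3 [ 0.618 -0.063  0.04 ]
railend [ 0.451 -0.453  0.04 ]
rail0 [ 0.636 -0.457  0.04 ]
glue [ 0.384 -0.192  0.   ]
can [0.388 0.274 0.08 ]
screwA [0.539 0.377 0.09 ]
screwC [0.44  0.378 0.09 ]
pad [0.586 0.232 0.077]
```

View pics/c1.png

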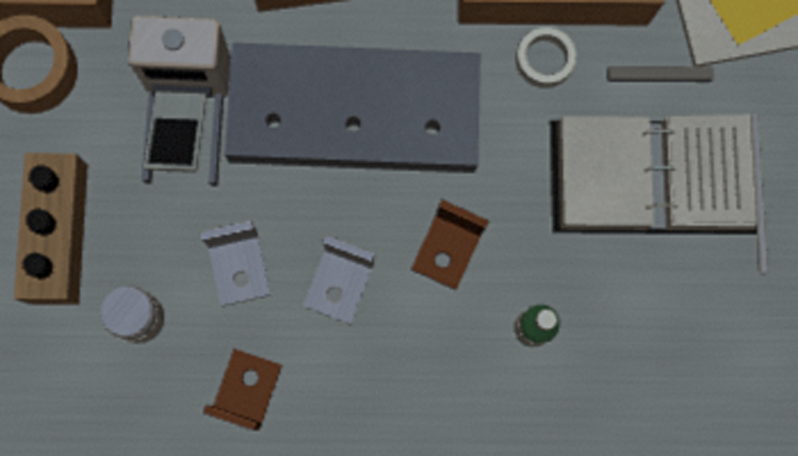

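The crop confirms that only the two light-grey L-brackets fit, and both dark L-shapes are clearly brown. The arm may be hiding a third, so I'll check once it has moved. Moving above the rail now.

```bash
python3 -m jog '[[[0.332,0.026,-0.08,0,0,-17.6,0],[0.332,0.026,-0.08,0,0,-17.6,0],[0.332,0.026,-0.08,0,0,-17.6,0],[0.332,0.026,-0.08,0,0,-17.6,0],[0.332,0.026,-0.08,0,0,-17.6,0],[0.332,0.026,-0.08,0,0,-17.6,0],[0.332,0.026,-0.08,0,0,-17.6,0],[0.332,0.026,-0.08,0,0,-17.6,0],[0.332,0.026,-0.08,0,0,-17.6,0],[0.332,0.026,-0.08,0,0,-17.6,0]]]'
python3 - <<'E'
from h import *
import json
w=bot.camera("wrist");m=bot.camera_model("wrist");t=bot.camera("top")
cv2.imwrite("pics/w1.png",w);cv2.imwrite("pics/t1.png",t)
json.dump({k:np.array(v).tolist() for k,v in m.items() if k in"KT"},open("w1.json","w"))
cv2.imwrite("pics/w1v.png",np.hstack([cv2.resize(w,(480,360)),cv2.resize(t,(480,360))])[:, :800] if 0 else np.vstack([w[:,:][0:480],])) 
print(bot.get_obs()["tool_rot"])
E
```

```text
clock: 0.98
eef_pos: [0.4775, -0.4512, 0.1562]
tool_rot: [1.0, -0.007, -0.001, -0.001]
ft_force: [-0.6, 0.1, -0.1]
grip_width: 0.0857
[ 9.99959229e-01 -8.93600852e-03 -1.08789594e-03 -7.10787028e-04]
```

View pics/w1v.png

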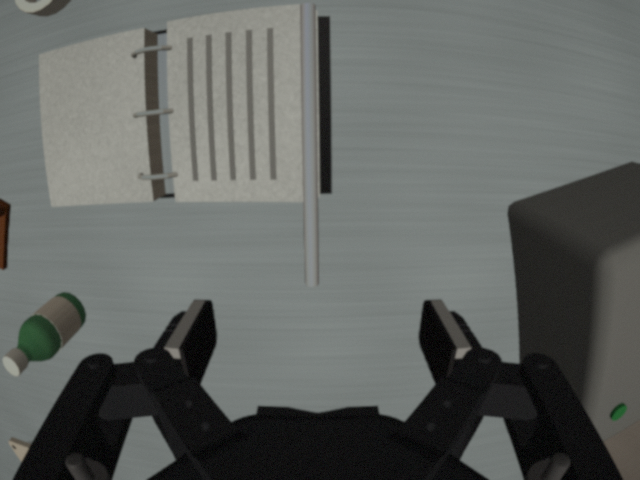

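View pics/t1.png

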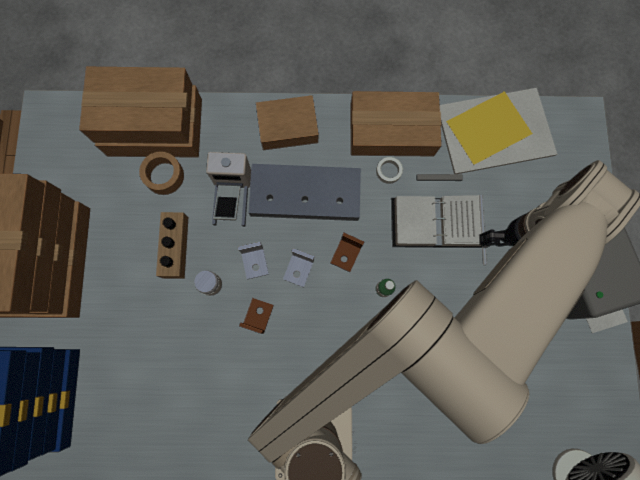

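The wrist view shows the rail end at (312,286), the leaf's near edge at (310,203) and rings at about (155,112). In the top view the area the arm had covered is now clear, with no third bracket.

Run:
```python
from h import *
import json
m=json.load(open("w1.json"));np.set_printoptions(precision=4,suppress=True)
for n,p in dict(end=(312,286),leafedge=(310,203),far=(307,5),ring=(155,112),ringlow=(155,176),pageL=(40,55)).items(): print(n,onz("wrist",*p,.04,m))
print("end tri",*tri([ray("wrist",312,286,m),ray("top",486,262)]))
print(bot.get_obs()["eef_pos"])
```

```text
end [ 0.4294 -0.447   0.04  ]
leafedge [ 0.4936 -0.4469  0.04  ]
far [ 0.6316 -0.4472  0.04  ]
ring [ 0.5637 -0.3376  0.04  ]
ringlow [ 0.5171 -0.3336  0.04  ]
pageL [ 0.6272 -0.2285  0.04  ]
end tri [ 0.4451 -0.4452  0.0682] [np.float64(0.0029367006517803476), np.float64(0.0029367006517801507)]
[ 0.474  -0.4526  0.1579]
```

```bash
python3 -m jog '[[[-0.01,0.005,-0.04,0,0,0,0],[-0.01,0.005,-0.04,0,0,0,0],[-0.01,0.005,-0.04,0,0,0,0],[-0.01,0.005,-0.04,0,0,0,0]]]'
python3 - <<'E'
from h import *
import json
m=bot.camera_model("wrist");w=bot.camera("wrist");m2=bot.camera_model("wrist")
print(np.abs(np.array(m["T"])-np.array(m2["T"])).max())
cv2.imwrite("pics/w2.png",w)
json.dump({k:np.array(v).tolist() for k,v in m.items() if k in"KT"},open("w2.json","w"))
w1=cv2.imread("pics/w1.png")
cv2.imwrite("pics/cmp.png",np.hstack([cv2.resize(w1[180:320,240:380],(400,400)),cv2.resize(w[180:380,220:420],(400,400))]))
print(bot.get_obs()["eef_pos"],bot.get_obs()["tool_rot"])
E
```

```text
clock: 1.42
eef_pos: [0.4641, -0.4501, 0.1216]
tool_rot: [1.0, -0.011, 0.001, 0.001]
ft_force: [1.0, -1.2, 0.1]
grip_width: 0.0852
0.002139667419179536
[ 0.4651645  -0.45088422  0.12275265] [ 0.99994104 -0.01039234  0.00228172  0.00216903]
```

View pics/cmp.png

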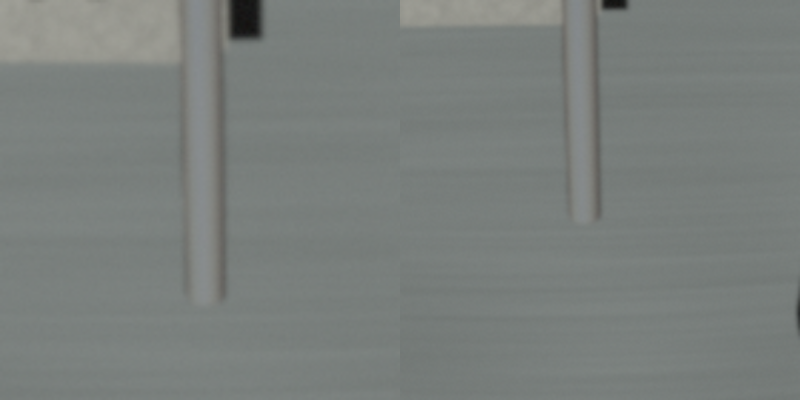

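Run:
```python
from h import *
import json
m1=json.load(open("w1.json"));m2=json.load(open("w2.json"));np.set_printoptions(precision=4,suppress=True)
print(onz("wrist",312.5,290.5,.04,m2),onz("wrist",311,192.5,.04,m2),onz("wrist",312.5,290.5,.05,m2),onz("wrist",311,192.5,.05,m2))
print(tri([ray("wrist",312.5,290.5,m2),ray("wrist",312,286,m1)]))
print(tri([ray("wrist",312.5,290.5,m2),ray("top",484.6,263.5),ray("side",354,166)]))
print(proj("side",(.435,-.446,.04)),proj("top",(.435,-.446,.04)),proj("top",(.44,-.446,.05)))
```

```text
[ 0.4328 -0.4465  0.04  ] [ 0.4976 -0.4472  0.04  ] [ 0.4378 -0.4467  0.05  ] [ 0.4996 -0.4474  0.05  ]
(array([ 0.2574, -0.4387, -0.3082]), [np.float64(0.0003058605076334604), np.float64(0.0003058605076335596)])
(array([ 0.4432, -0.4451,  0.0523]), [np.float64(0.004160461658630687), np.float64(0.0018484404938151388), np.float64(0.002614892110634727)])
[357.0362 168.8089] [483.7879 267.9137] [485.0015 265.5009]
```

```bash
python3 -m jog '[[[-0.003,0.003,-0.04,0,0,0,0],[-0.003,0.003,-0.08,0,0,0,0],[-0.003,0.003,-0.088,0,0,0,0],[-0.003,0.003,-0.088,0,0,0,255],[-0.003,0.003,-0.088,0,0,0,255],[-0.003,0.003,-0.088,0,0,0,255],[-0.003,0.003,-0.088,0,0,0,255],[-0.003,0.003,-0.088,0,0,0,255],[-0.003,0.003,-0.088,0,0,0,255],[-0.003,0.003,-0.088,0,0,0,255]]]'
```

```text
clock: 2.3
eef_pos: [0.4617, -0.4463, 0.0326]
tool_rot: [1.0, -0.01, 0.001, 0.001]
ft_force: [0.7, -1.6, 0.4]
grip_width: 0.0081
```

```bash
python3 -m jog '[[[0,0.0014,0.0172,0,0,0,255],[0,0.0054,0.034,0,0,0,255],[0,0.012,0.05,0,0,0,255],[0,0.021,0.0647,0,0,0,255],[0,0.0322,0.0778,0,0,0,255],[0.001,0.0453,0.089,0,0,0,255],[0.001,0.06,0.098,0,0,0,255],[0.001,0.076,0.1046,0,0,0,255],[0.001,0.0928,0.1086,0,0,0,255],[0.001,0.11,0.11,0,0,0,255]]]'; python3 -m jog '[[[0,0.0172,-0.0014,0,0,0,255],[0,0.034,-0.0054,0,0,0,255],[0,0.05,-0.012,0,0,0,255],[0,0.0647,-0.021,0,0,0,255],[0,0.0778,-0.0322,0,0,0,255],[0.001,0.089,-0.0453,0,0,0,255],[0.001,0.098,-0.06,0,0,0,255],[0.001,0.1046,-0.076,0,0,0,255],[0.001,0.1086,-0.0928,0,0,0,255],[0.001,0.11,-0.108,0,0,0,255]]]';  python3 -m jog '[[[0,0,0,0,0,0,255],[0,0,0,0,0,0,255],[0,0,-0.002,0,0,0,255]]]'
```

```text
clock: 3.13
eef_pos: [0.4617, -0.3335, 0.1383]
tool_rot: [1.0, -0.009, -0.001, -0.002]
ft_force: [3.2, -2.0, -12.3]
grip_width: 0.0082
clock: 3.97
eef_pos: [0.4621, -0.2268, 0.0333]
tool_rot: [1.0, -0.01, -0.001, 0.002]
ft_force: [-8.3, -2.9, 43.1]
grip_width: 0.0075
clock: 4.22
eef_pos: [0.4624, -0.2269, 0.0321]
tool_rot: [1.0, -0.01, -0.001, 0.002]
ft_force: [-6.5, -2.7, 17.4]
grip_width: 0.0075
```

```bash
python3 -m jog '[[[0,0,0,0,0,0,0],[0,0,0,0,0,0,0],[0,0,0,0,0,0,0],[0,0,0.04,0,0,0,0],[0,0,0.08,0,0,0,0],[0,0,0.12,0,0,7,0],[-0.01,0,0.16,0,0,14,0],[-0.02,0.02,0.2,0,0,21,0],[-0.03,0.05,0.22,0,0,28,0],[-0.03,0.09,0.22,0,0,35,0]]]';  python3 -m jog '[[[0,0.2,0,0,0,56,0],[0,0.2,0,0,0,56,0],[0,0.2,0,0,0,56,0],[0,0.2,0,0,0,56,0],[0,0.2,0,0,0,56,0],[0,0.2,0,0,0,56,0],[0,0.2,0,0,0,56,0],[0,0.2,0,0,0,56,0],[0,0.2,0,0,0,56,0],[0,0.2,0,0,0,56,0]]]';python3 - <<'E'
from h import *
import json
m=bot.camera_model("wrist");w=bot.camera("wrist");m2=bot.camera_model("wrist")
cv2.imwrite("pics/w3.png",w);cv2.imwrite("pics/t3.png",bot.camera("top"))
json.dump({k:np.array(v).tolist() for k,v in m.items() if k in"KT"},open("w3.json","w"))
o=bot.get_obs();print(o["eef_pos"],o["tool_rot"],o["joint_pos"],np.array(m["T"])[:3,3],np.array(m2["T"])[:3,3])
E
```

```text
clock: 5.05
eef_pos: [0.4345, -0.1365, 0.2573]
tool_rot: [0.956, 0.292, 0.004, 0.003]
ft_force: [1.4, 0.5, -0.1]
grip_width: 0.0857
clock: 5.88
eef_pos: [0.4327, 0.0649, 0.2513]
tool_rot: [0.709, 0.706, 0.0, -0.0]
ft_force: [-0.5, 1.0, 1.0]
grip_width: 0.085
[0.43284055 0.06454601 0.25129474] [ 7.08571134e-01  7.05639380e-01  3.61880282e-05 -1.15108716e-04] [ 1.47876949e-01  1.11760749e-01 -1.21600546e-01  1.33751343e+00
  2.28238279e-04  1.72281940e+00] [0.43224174 0.14452817 0.38700201] [0.43230985 0.14433223 0.38700471]
```

View pics/w3.png

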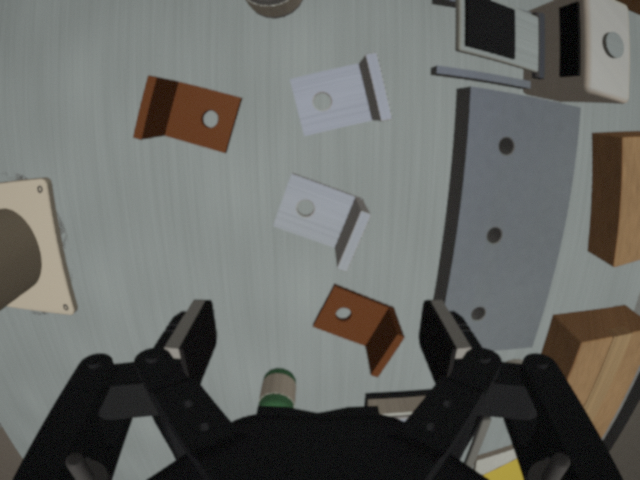

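The wrist view shows two aluminium brackets with holes at (323,101) and (306,208), bed holes at (506,146), (494,235) and (478,313), and both brown look-alikes.

Run:
```python
from h import *
import json
m=json.load(open("w3.json"));np.set_printoptions(precision=4,suppress=True)
w=cv2.imread("pics/w3.png");t=cv2.imread("pics/t3.png")
def dark(img,u,v,r=12,light=0,thr=None):
    g=cv2.cvtColor(img,6).astype(float);c=g[v-r:v+r+1,u-r:u+r+1]
    th=(c.min()*1+np.median(c))/2 
    M=(c<th).astype(np.uint8);n,l,s,ce=cv2.connectedComponentsWithStats(M)
    k=l[r,r] or 1+np.argmax(s[1:,4]); return ce[k]+[u-r,v-r],s[k,4]
H={}
for n,p,q in [("h1",(506,146),(269,198)),("h2",(494,235),(305,199)),("h3",(478,313),(339,200)),("b1",(323,101),(255,267)),("b2",(306,208),(298,269))]:
    a,sa=dark(w,*p,r=14);b,sb=dark(t,*q,r=6)
    z=.04 if n[0]=="h" else .008
    print(n,a,sa,b,sb,"tri",*tri([ray("wrist",*a,m),ray("top",*b)]),"w",onz("wrist",*a,z,m),"t",onz("top",*b,z))
for n,p,q in [("b1near",(291,78),(302,135)),("b2near",(293,174),(275,224))]:
    P,Q=onz("wrist",*p,.008,m),onz("wrist",*q,.008,m);d=P-Q;print(n,P,Q,np.linalg.norm(d),"yaw",np.degrees(np.arctan2(-d[0],d[1])))
e1,e2=onz("wrist",459,88,.04,m),onz("wrist",580,105,.04,m);print("bed corners",e1,e2)
print("b2 plate top edge",[onz("wrist",*p,.066,m) for p in((370,212),(345,270))])
```

```text
h1 [505.8842 145.4737] 190 [267.5 192. ] 8 tri [0.6438 0.1279 0.0099] [np.float64(0.006988861633433091), np.float64(0.006988861633432934)] w [0.6228 0.124  0.04  ] t [0.6388 0.131  0.04  ]
h2 [493.9371 234.6038] 159 [306.5 198. ] 8 tri [0.6264 0.025  0.0277] [np.float64(2.814515007310031e-05), np.float64(2.814515007320102e-05)] w [0.6197 0.0291 0.04  ] t [0.6228 0.0249 0.04  ]
h3 [478.0729 312.7708] 96 [339.7222 199.3333] 18 tri [ 0.6186 -0.0659  0.0394] [np.float64(0.0014944958639300375), np.float64(0.0014944958639299766)] w [ 0.6168 -0.0659  0.04  ] t [ 0.6199 -0.0652  0.04  ]
b1 [323.9859  95.662 ] 71 [249.5217 265.6957] 23 tri [0.4355 0.1662 0.0634] [np.float64(0.004589237756670749), np.float64(0.004589237756670707)] w [0.4388 0.1652 0.008 ] t [0.4411 0.1773 0.008 ]
b2 [305.5714 213.4898] 49 [303.4167 265.0833] 12 tri [0.4308 0.0386 0.02  ] [np.float64(0.013204651226076296), np.float64(0.013204651226076263)] w [0.4193 0.0428 0.008 ] t [0.4438 0.0318 0.008 ]
b1near [0.4059 0.1837 0.008 ] [0.4165 0.1252 0.008 ] 0.05946880576521143 yaw 10.247807950344633
b2near [0.4068 0.085  0.008 ] [0.3864 0.0313 0.008 ] 0.057434414112652876 yaw -20.78904785143708
bed corners [0.5678 0.177  0.04  ] [0.7196 0.1779 0.04  ]
b2 plate top edge [array([0.4791, 0.0597, 0.066 ]), array([0.4577, 0.0031, 0.066 ])]
```

```bash
python3 -m jog '[[[0.033,-0.0335,-0.04,0,0,-7,0],[0.033,-0.0335,-0.08,0,0,-14,0],[0.033,-0.0335,-0.12,0,0,-20.5,0],[0.033,-0.0335,-0.12,0,0,-20.5,0],[0.033,-0.0335,-0.15,0,0,-20.5,0],[0.033,-0.0335,-0.18,0,0,-20.5,0],[0.033,-0.0335,-0.2,0,0,-20.5,0],[0.033,-0.0335,-0.217,0,0,-20.5,0],[0.033,-0.0335,-0.217,0,0,-20.5,0],[0.033,-0.0335,-0.217,0,0,-20.5,255]]]';  python3 -m jog '[[[0,0,0,0,0,0,255],[0,0,0,0,0,0,255],[0,0,0,0,0,0,255],[0,0,0,0,0,0,255],[0,0,0,0,0,0,255],[0,0,0,0,0,0,255]]]'
```

```text
clock: 6.82
eef_pos: [0.4651, 0.0308, 0.0337]
tool_rot: [0.823, 0.569, -0.001, -0.001]
ft_force: [-0.0, 0.6, 0.8]
grip_width: 0.0753
clock: 7.32
eef_pos: [0.4662, 0.0313, 0.035]
tool_rot: [0.822, 0.569, 0.001, 0.0]
ft_force: [-1.6, 1.0, 5.9]
grip_width: 0.0095
```

```bash
python3 -m jog '[[[0,0,0.04,0,0,0,255],[0,0,0.08,0,0,0,255],[0.02,0,0.12,0,0,5,255],[0.05,-0.02,0.13,0,0,10,255],[0.08,-0.04,0.13,0,0,15,255],[0.11,-0.06,0.13,0,0,18.9,255],[0.14,-0.08,0.13,0,0,18.9,255],[0.17,-0.095,0.13,0,0,18.9,255],[0.2,-0.099,0.12,0,0,18.9,255],[0.2,-0.099,0.1,0,0,18.9,255]]]';  python3 -m jog '[[[0,0,-0.03,0,0,0,255],[0,0,-0.03,0,0,0,255],[0,0,-0.03,0,0,0,255],[0,0,-0.03,0,0,0,255]]]'
python3 - <<'E'
from h import *
import json
m=bot.camera_model("wrist");w=bot.camera("wrist")
cv2.imwrite("pics/w4.png",w)
json.dump({k:np.array(v).tolist() for k,v in m.items() if k in"KT"},open("w4.json","w"))
o=bot.get_obs();print(o["eef_pos"],o["tool_rot"],o["joint_pos"],o["ft_force"])
E
```

```text
clock: 8.15
eef_pos: [0.6731, -0.0702, 0.135]
tool_rot: [0.718, 0.696, 0.003, 0.004]
ft_force: [1.2, 0.4, -2.4]
grip_width: 0.0094
clock: 8.48
eef_pos: [0.6658, -0.0678, 0.1049]
tool_rot: [0.718, 0.697, -0.0, -0.0]
ft_force: [0.5, -0.3, -2.2]
grip_width: 0.0095
[ 0.66665968 -0.06787584  0.10620526] [0.71751538 0.69654161 0.00076733 0.00093734] [-1.01451525e-01  6.52907487e-01  2.95503160e-01  1.21096947e+00
 -3.09638388e-05  1.49900727e+00] [-0.10274089 -0.48134531 -2.04112068]
```

View pics/w4.png

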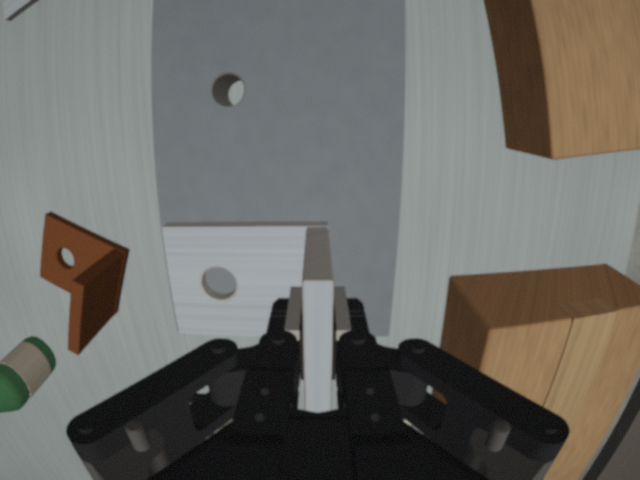

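The foot's hole is at (220,282), its corners are at (163,227) and (180,335), and the bed hole 2 is at (228,90).

Run:
```python
from h import *
import json
m=json.load(open("w4.json"));np.set_printoptions(precision=4,suppress=True)
z=.079
h=onz("wrist",220,282,z,m);P,Q=onz("wrist",163,227,z,m),onz("wrist",180,335,z,m);d=P-Q
print(h,P,Q,np.linalg.norm(d),np.degrees(np.arctan2(-d[0],d[1])))
print("h2",onz("wrist",226,90,.04,m))
o=np.array([0.6667,-0.0679]);print("hole rel tcp",h[:2]-o)
# foot centreline y check
print("edge mid",(P+Q)/2)
```

```text
[ 0.6171 -0.0649  0.079 ] [ 0.5913 -0.0357  0.079 ] [ 0.5892 -0.0972  0.079 ] 0.061563173696394496 -1.984990169659272
h2 [0.6186 0.0288 0.04  ]
hole rel tcp [-0.0496  0.003 ]
edge mid [ 0.5903 -0.0664  0.079 ]
```

```bash
python3 -m jog '[[[-0.001,-0.001,-0.01,0,0,0,255],[-0.001,-0.001,-0.02,0,0,0,255],[-0.001,-0.001,-0.026,0,0,0,255],[-0.001,-0.001,-0.03,0,0,0,255],[-0.001,-0.001,-0.03,0,0,0,255],[-0.001,-0.001,-0.03,0,0,0,255]]]'
```

```text
clock: 9.03
eef_pos: [0.6645, -0.0689, 0.0752]
tool_rot: [0.718, 0.696, -0.0, -0.0]
ft_force: [-3.6, 0.5, 3.9]
grip_width: 0.0098
```

```bash
python3 -m jog '[[[0,0,0,0,0,0,150],[0,0,0,0,0,0,150],[0,0,0,0,0,0,150],[0,0,0.03,0,0,0,150],[0,0,0.07,0,0,0,150],[-0.02,0.01,0.1,0,0,0,150],[-0.05,0.03,0.11,0,0,4,150],[-0.08,0.06,0.11,0,0,8,100],[-0.11,0.09,0.11,0,0,12,0],[-0.14,0.12,0.11,0,0,12,0]]]';  python3 -m jog '[[[-0.085,0.06,0,0,0,0,0],[-0.085,0.06,0,0,0,0,0],[-0.085,0.06,0,0,0,0,0],[-0.085,0.06,0,0,0,0,0],[-0.085,0.06,0,0,0,0,0]]]'
python3 - <<'E'
from h import *
import json
m=bot.camera_model("wrist");w=bot.camera("wrist")
cv2.imwrite("pics/w5.png",w);cv2.imwrite("pics/t5.png",bot.camera("top"))
json.dump({k:np.array(v).tolist() for k,v in m.items() if k in"KT"},open("w5.json","w"))
o=bot.get_obs();print(o["eef_pos"],o["tool_rot"],o["joint_pos"],o["ft_force"])
E
```

```text
clock: 9.87
eef_pos: [0.5256, 0.0502, 0.1847]
tool_rot: [0.64, 0.768, 0.001, 0.001]
ft_force: [0.5, 1.4, 0.1]
grip_width: 0.0702
clock: 10.28
eef_pos: [0.4413, 0.1102, 0.1848]
tool_rot: [0.64, 0.768, 0.001, 0.001]
ft_force: [0.0, -1.0, -0.6]
grip_width: 0.0853
[0.44267776 0.10938697 0.18466255] [6.40935284e-01 7.67594378e-01 6.28299045e-04 6.61675979e-04] [ 2.42460307e-01  1.85981399e-01 -2.10944248e-01  1.17207481e+00
 -3.24283205e-04  1.63389293e+00] [ 0.24539382 -0.30876717 -0.16512735]
```

View pics/w5.png

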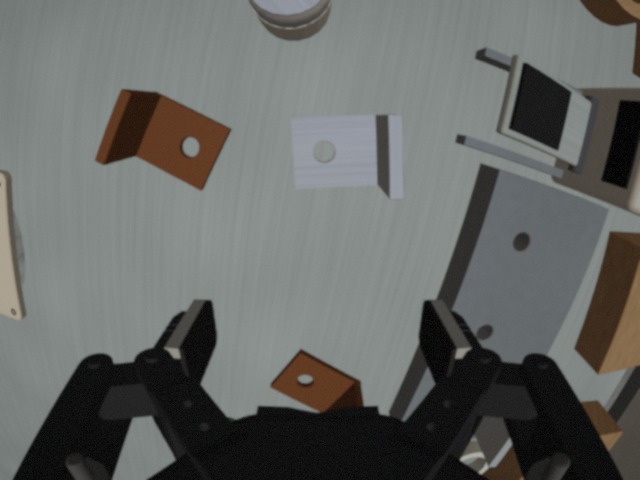

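Bracket 1's hole is at (324,151), its near-foot corners are at (291,118) and (296,188), and the plate's top face is about (389..402, 115) to (390..403, 198).

Run:
```python
from h import *
import json
m=json.load(open("w5.json"));m3=json.load(open("w3.json"));np.set_printoptions(precision=4,suppress=True)
f=lambda p,z:onz("wrist",*p,z,m)
P,Q=f((291,118),.008),f((296,188),.008);d=P-Q
print("hole",f((324,151),.008),"old",onz("wrist",323,101,.008,m3),np.linalg.norm(d),np.degrees(np.arctan2(-d[0],d[1])))
print("tri",tri([ray("wrist",324,151,m),ray("wrist",323,101,m3)]))
P,Q=(f((388,115),.066)+f((402,115),.066))/2,(f((390,198),.066)+f((403,197),.066))/2;d=P-Q
print("plate top",(P+Q)/2,np.linalg.norm(d),np.degrees(np.arctan2(-d[0],d[1])))
yaw=np.radians(9.5);h=f((324,151),.008);print("plate c",h[:2]+.049*np.array([np.cos(yaw),np.sin(yaw)]))
```

```text
hole [0.4371 0.1604 0.008 ] old [0.4378 0.1598 0.008 ] 0.05985218912857335 13.88060720099978
tri (array([0.4376, 0.16  , 0.0022]), [np.float64(0.00029656280809013663), np.float64(0.00029656280809013707)])
plate top [0.4849 0.1716 0.066 ] 0.05830614605261426 13.676582673102363
plate c [0.4854 0.1685]
```

```bash
python3 -m jog '[[[0.022,0.03,-0.01,0,0,3.6,120],[0.045,0.0605,-0.03,0,0,3.6,120],[0.045,0.0605,-0.06,0,0,3.6,120],[0.045,0.0605,-0.08,0,0,3.6,120],[0.045,0.0605,-0.11,0,0,3.6,120],[0.045,0.0605,-0.13,0,0,3.6,120],[0.045,0.0605,-0.15,0,0,3.6,120],[0.045,0.0605,-0.15,0,0,3.6,120],[0.045,0.0605,-0.15,0,0,3.6,255],[0.045,0.0605,-0.15,0,0,3.6,255]]]';  python3 -m jog '[[[0,0,0,0,0,0,255],[0,0,0,0,0,0,255],[0,0,0,0,0,0,255],[0,0,0,0,0,0,255]]]'
```

```text
clock: 11.22
eef_pos: [0.488, 0.1697, 0.035]
tool_rot: [0.617, 0.787, 0.001, 0.0]
ft_force: [0.3, -1.0, -0.0]
grip_width: 0.0217
clock: 11.55
eef_pos: [0.4879, 0.1701, 0.0357]
tool_rot: [0.616, 0.787, 0.001, 0.001]
ft_force: [2.1, -1.2, 2.4]
grip_width: 0.0094
```

```bash
python3 -m jog '[[[0,0,0.04,0,0,0,255],[0,0,0.08,0,0,0,255],[0.01,-0.02,0.12,0,0,-5,255],[0.03,-0.05,0.13,0,0,-10,255],[0.06,-0.08,0.13,0,0,-15.6,255],[0.09,-0.11,0.13,0,0,-15.6,255],[0.12,-0.13,0.13,0,0,-15.6,255],[0.15,-0.1445,0.13,0,0,-15.6,255],[0.183,-0.1445,0.12,0,0,-15.6,255],[0.183,-0.1445,0.1,0,0,-15.6,255]]]';  python3 -m jog '[[[0,0,-0.03,0,0,0,255],[0,0,-0.03,0,0,0,255],[0,0,-0.03,0,0,0,255],[0,0,-0.03,0,0,0,255],[0,0,-0.03,0,0,0,255]]]'
python3 - <<'E'
from h import *
import json
m=bot.camera_model("wrist");w=bot.camera("wrist")
cv2.imwrite("pics/w6.png",w)
json.dump({k:np.array(v).tolist() for k,v in m.items() if k in"KT"},open("w6.json","w"))
o=bot.get_obs();print(o["eef_pos"],o["tool_rot"],o["ft_force"])
E
```

```text
clock: 12.38
eef_pos: [0.6776, 0.024, 0.1353]
tool_rot: [0.719, 0.695, 0.004, 0.004]
ft_force: [1.8, 0.5, -3.0]
grip_width: 0.0096
clock: 12.8
eef_pos: [0.6706, 0.0258, 0.1069]
tool_rot: [0.717, 0.697, 0.001, 0.001]
ft_force: [0.3, -0.7, -2.2]
grip_width: 0.0094
[0.67078173 0.02577472 0.10710393] [0.71745453 0.6966019  0.00164067 0.0014465 ] [-0.17313428 -0.66609712 -2.96252411]
```

View pics/w6.png

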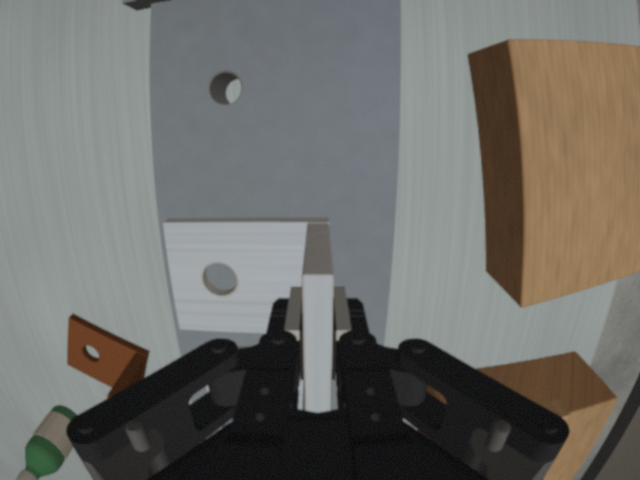

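Same geometry as before: the foot's hole is at (221,279) and bed hole 1 at (225,88).

Run:
```python
from h import *
import json
m=json.load(open("w6.json"));np.set_printoptions(precision=4,suppress=True)
z=.079
h=onz("wrist",221,279,z,m);P,Q=onz("wrist",164,222,z,m),onz("wrist",180,331,z,m);d=P-Q
h1=onz("wrist",225,88,.04,m)
print(h,np.linalg.norm(d),np.degrees(np.arctan2(-d[0],d[1])),"h1",h1,"h2 from h1",h1[:2]-.095*np.array([np.sin(np.radians(1.8)),np.cos(np.radians(1.8))]))
```

```text
[0.6222 0.0296 0.079 ] 0.06202212293143736 -2.3146340752630925 h1 [0.6227 0.1237 0.04  ] h2 from h1 [0.6197 0.0288]
```

```bash
python3 -m jog '[[[-0.0025,-0.0005,-0.01,0,0,0,255],[-0.0025,-0.0005,-0.02,0,0,0,255],[-0.0025,-0.0005,-0.026,0,0,0,255],[-0.0025,-0.0005,-0.031,0,0,0,255],[-0.0025,-0.0005,-0.031,0,0,0,255],[-0.0025,-0.0005,-0.031,0,0,0,255]]]'
```

```text
clock: 13.35
eef_pos: [0.6671, 0.0251, 0.0754]
tool_rot: [0.718, 0.697, 0.0, 0.0]
ft_force: [-3.3, -0.1, 5.7]
grip_width: 0.0094
```

```bash
python3 -m jog '[[[0,0,0,0,0,0,150],[0,0,0,0,0,0,150],[0,0,0,0,0,0,150],[0,0,0.03,0,0,0,150],[0,0,0.07,0,0,0,150],[-0.02,-0.03,0.1,0,0,0,100],[-0.04,-0.06,0.12,0,0,0,0],[-0.05,-0.085,0.12,0,0,0,0],[-0.05,-0.085,0.12,0,0,0,0],[-0.05,-0.085,0.12,0,0,0,0]]]'
python3 - <<'E'
from h import *
import json
m=bot.camera_model("wrist");w=bot.camera("wrist")
cv2.imwrite("pics/w7.png",w)
json.dump({k:np.array(v).tolist() for k,v in m.items() if k in"KT"},open("w7.json","w"))
cv2.imwrite("pics/w7c.png",cv2.resize(w[60:360,180:500],(800,750))[:600])
o=bot.get_obs();print(o["eef_pos"],o["tool_rot"],o["ft_force"])
E
```

```text
clock: 14.18
eef_pos: [0.617, -0.0617, 0.1943]
tool_rot: [0.719, 0.695, 0.001, 0.001]
ft_force: [0.3, 0.7, 0.6]
grip_width: 0.0853
[ 0.61707396 -0.06056163  0.19344107] [7.18076409e-01 6.95964176e-01 3.62013743e-04 7.44027837e-05] [ 0.04359243  0.94935949 -0.13806241]
```

View pics/w7c.png

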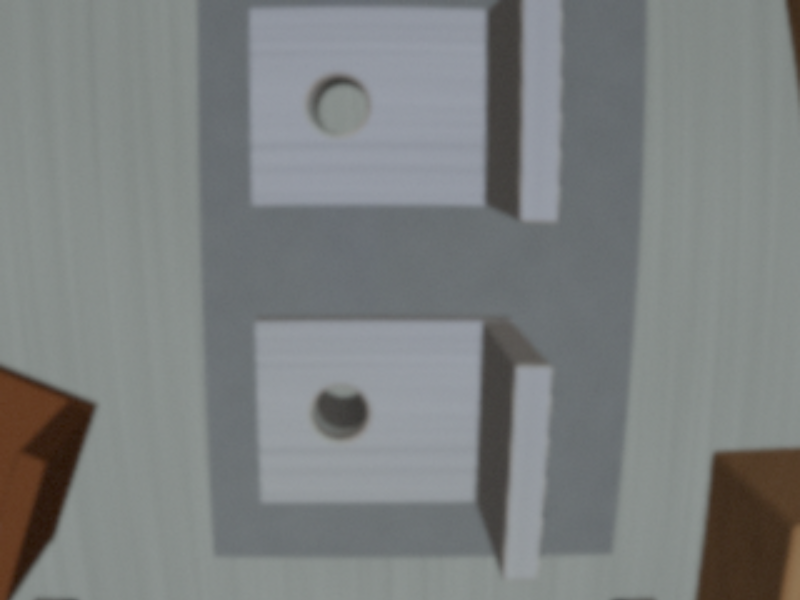

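Both brackets sit flat and square. The holes are at crop (338,104) and (341,411), and the bench shows through both, so they line up with the bed holes.

Run:
```python
from h import *
import json
m=json.load(open("w7.json"));np.set_printoptions(precision=4,suppress=True)
for p in((315.2,101.6),(316.4,224.4)): print(onz("wrist",*p,.048,m))
```

```text
[0.6177 0.0288 0.048 ]
[ 0.6154 -0.0668  0.048 ]
```

```bash
python3 -m jog '[[[-0.02,0.03,0.02,0,0,7,0],[-0.04,0.06,0.02,0,0,14,0],[-0.06,0.1,0.02,0,0,21,0],[-0.087,0.14,0.02,0,0,28,0],[-0.087,0.18,0.02,0,0,35,0],[-0.087,0.22,0.02,0,0,42,0],[-0.087,0.26,0.02,0,0,49,0],[-0.087,0.3,0.02,0,0,56,0],[-0.087,0.34,0.02,0,0,63,0],[-0.087,0.38,0.02,0,0,70,0]]]'; python3 -m jog '[[[0,0.04,0,0,0,7,0],[0,0.05,0,0,0,14,0],[0,0.05,0,0,0,20,0],[0,0.05,0,0,0,21.8,0],[0,0.05,0,0,0,21.8,0],[0,0.05,0,0,0,21.8,0],[0,0.05,0,0,0,21.8,0]]]'
python3 - <<'E'
from h import *
import json
m=bot.camera_model("wrist");w=bot.camera("wrist")
cv2.imwrite("pics/w8.png",w);cv2.imwrite("pics/t8.png",bot.camera("top"))
json.dump({k:np.array(v).tolist() for k,v in m.items() if k in"KT"},open("w8.json","w"))
o=bot.get_obs();print(o["eef_pos"],o["tool_rot"],o["joint_pos"])
np.set_printoptions(precision=4,suppress=True)
for p in((.541,.379,.09),(.491,.378,.09),(.442,.379,.09)): print(proj("wrist",p,m))
M=(w.max(2)<45).astype(np.uint8);n,l,s,c=cv2.connectedComponentsWithStats(M)
for i in range(1,n):
    if s[i,4]>150: print(s[i],c[i])
E
```

```text
clock: 15.07
eef_pos: [0.5289, 0.3237, 0.2122]
tool_rot: [0.184, 0.983, -0.0, -0.001]
ft_force: [1.1, -0.6, 0.5]
grip_width: 0.0853
clock: 15.65
eef_pos: [0.5297, 0.3704, 0.2126]
tool_rot: [-0.001, 1.0, -0.0, -0.0]
ft_force: [0.4, -0.4, -0.1]
grip_width: 0.0855
[0.52996003 0.36998338 0.21305853] [-5.25960906e-04  9.99999846e-01 -6.12646955e-05 -1.63467932e-04] [6.09433305e-01 5.51139531e-01 4.00063132e-01 1.42005819e+00
 8.64903943e-05 6.08381369e-01]
[328.913  243.1119]
[328.2419 175.8118]
[330.1767 105.8629]
[315  86  35  36 932] [332.3487 103.5923]
[ 315  153   34   39 1005] [331.0547 172.4388]
[ 314  216   33   41 1095] [330.0648 236.2064]
[   13   258   627   222 55217] [314.1073 414.2341]
```

View pics/w8.png

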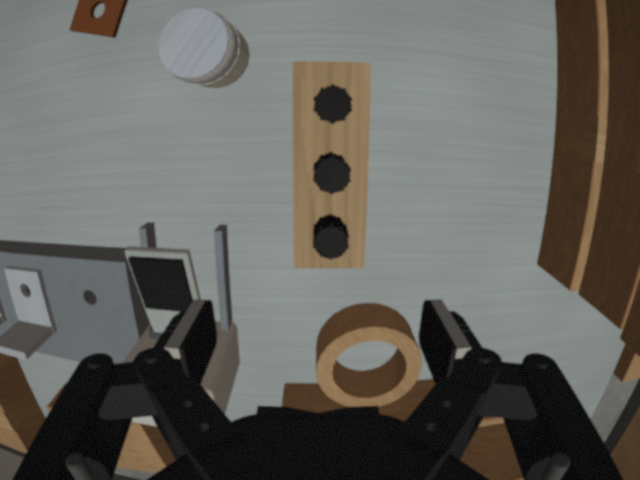

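All three heads are visible: A (331,240), B (331,174), C (332,104).

Run:
```python
from h import *
import json
m=json.load(open("w8.json"));np.set_printoptions(precision=4,suppress=True)
t=cv2.imread("pics/t8.png")
M=(t.max(2)<45).astype(np.uint8);M[:, :140]=0;M[:,200:]=0;n,l,s,c=cv2.connectedComponentsWithStats(M)
for i in range(1,n):
    if s[i,4]>40: print(s[i],c[i])
for n,p,q in(("A",(331,239.5),(169,223)),("B",(331.5,173.5),(168,242)),("C",(332.3,103.6),(166,261))): print(n,onz("wrist",*p,.09,m),tri([ray("wrist",*p,m),ray("top",*q)]))
for c in ((294,268),(365,268),(293,62),(370,62)): print(onz("wrist",*c,.056,m))
```

```text
[182  84  10  58 256] [186.4375 114.5   ]
[193  93   7  63 212] [196.5896 125.8726]
[146 163   6  17  48] [148.3542 171.0833]
[140 179  42  38 608] [159.8651 201.4013]
[158 217  41  62 254] [176.3386 239.378 ]
[140 398  39  40  97] [156.0722 421.2784]
[190 423  10  14  55] [195.8727 430.1091]
[140 451  57  29  70] [166.6286 464.9429]
A [0.5382 0.3805 0.09  ] (array([0.5419, 0.3808, 0.0778]), [np.float64(0.0004947719902436183), np.float64(0.0004947719902437689)])
B [0.4893 0.3803 0.09  ] (array([0.4918, 0.3808, 0.0744]), [np.float64(5.382880829997054e-05), np.float64(5.382880829999251e-05)])
C [0.4404 0.3804 0.09  ] (array([0.4406, 0.3804, 0.0829]), [np.float64(0.0005055841106433957), np.float64(0.0005055841106433441)])
[0.5758 0.3505 0.056 ]
[0.5757 0.4115 0.056 ]
[0.4061 0.3514 0.056 ]
[0.4053 0.4108 0.056 ]
```

```bash
python3 -m jog '[[[0.01,0.011,-0.04,0,0,0,0],[0.01,0.011,-0.08,0,0,0,0],[0.01,0.011,-0.11,0,0,0,0],[0.01,0.011,-0.13,0,0,0,0],[0.01,0.011,-0.145,0,0,0,0],[0.01,0.011,-0.145,0,0,0,0],[0.01,0.011,-0.145,0,0,0,255],[0.01,0.011,-0.145,0,0,0,255],[0.01,0.011,-0.145,0,0,0,255],[0.01,0.011,-0.145,0,0,0,255]]]'; python3 -m jog '[[[0,0,0,0,0,0,255],[0,0,0,0,0,0,255]]]'
```

```text
clock: 16.58
eef_pos: [0.5411, 0.3816, 0.0704]
tool_rot: [-0.001, 1.0, 0.001, 0.001]
ft_force: [-0.2, -0.2, -0.9]
grip_width: 0.0391
clock: 16.75
eef_pos: [0.5409, 0.3815, 0.0702]
tool_rot: [-0.001, 1.0, 0.001, 0.001]
ft_force: [-0.3, -0.8, 4.5]
grip_width: 0.0243
```

```bash
python3 -m jog '[[[0,0,0.04,0,0,0,255],[0,0,0.08,0,0,0,255],[0,0,0.12,0,0,0,255],[0.01,-0.03,0.13,0,0,0,255],[0.02,-0.07,0.13,0,0,0,255],[0.03,-0.11,0.13,0,0,0,255],[0.04,-0.15,0.13,0,0,0,255],[0.05,-0.19,0.13,0,0,0,255],[0.06,-0.23,0.13,0,0,0,255],[0.07,-0.265,0.13,0,0,0,255]]]'; python3 -m jog '[[[0.0075,-0.03,0,0,0,0,255],[0.0075,-0.06,0,0,0,0,255],[0.0075,-0.0875,-0.02,0,0,0,255],[0.0075,-0.0875,-0.05,0,0,0,255],[0.0075,-0.0875,-0.07,0,0,0,255],[0.0075,-0.0875,-0.07,0,0,0,255],[0.0075,-0.0875,-0.07,0,0,0,255]]]'
python3 - <<'E'
from h import *
import json
m=bot.camera_model("wrist");w=bot.camera("wrist")
cv2.imwrite("pics/w9.png",w)
json.dump({k:np.array(v).tolist() for k,v in m.items() if k in"KT"},open("w9.json","w"))
o=bot.get_obs();print(o["eef_pos"],o["tool_rot"],o["ft_force"])
print(proj("wrist",(.6185,.0288,.048),m),proj("wrist",(.6155,-.0665,.048),m))
E
```

```text
clock: 17.58
eef_pos: [0.61, 0.1134, 0.1985]
tool_rot: [-0.0, 1.0, -0.0, -0.0]
ft_force: [0.5, 0.3, -1.5]
grip_width: 0.0242
clock: 18.17
eef_pos: [0.6163, 0.0283, 0.1272]
tool_rot: [-0.001, 1.0, -0.0, -0.002]
ft_force: [0.4, 0.5, -0.9]
grip_width: 0.0244
[0.61772865 0.02864458 0.12894382] [-8.93442962e-04  9.99999597e-01  1.14712781e-05  8.94582994e-05] [ 0.64080876  0.14628747 -0.0894352 ]
[318.00260965 252.75653065] [171.46551442 247.08402524]
```

View pics/w9.png

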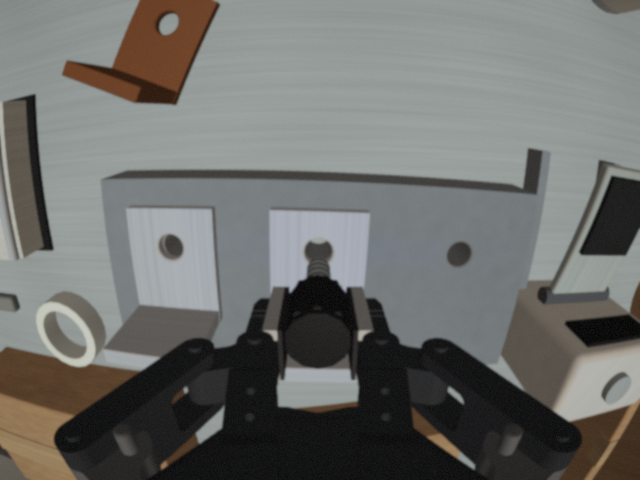

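Bracket 1's hole is at (319,250), with the screw's point just below it in the same column. Bracket 2's hole is at (171,247). Both match the predictions, so I'm lowering.

```bash
python3 -m jog '[[[-0.0005,0,-0.01,0,0,0,255],[-0.0005,0,-0.02,0,0,0,255],[-0.0005,0,-0.028,0,0,0,255],[-0.0005,0,-0.034,0,0,0,255],[-0.0005,0,-0.034,0,0,0,255]]]'
```

```text
clock: 18.63
eef_pos: [0.6158, 0.0287, 0.0924]
tool_rot: [-0.001, 1.0, -0.0, -0.002]
ft_force: [-0.4, -0.6, -1.3]
grip_width: 0.0242
```

```bash
python3 -m jog '[[[0,0,-0.01,0,0,0,255],[0,0,-0.02,0,0,0,255],[0,0,-0.026,0,0,0,255],[0,0,-0.03,0,0,0,255],[0,0,-0.03,0,0,0,255]]]'
```

```text
clock: 19.05
eef_pos: [0.6164, 0.0284, 0.063]
tool_rot: [-0.001, 1.0, -0.0, -0.001]
ft_force: [-0.6, -0.2, -0.7]
grip_width: 0.0245
```

```bash
python3 -m jog '[[[0,0,0,0,0,0,110],[0,0,0,0,0,0,110],[0,0,0,0,0,0,110],[0,0,0.04,0,0,0,110],[0,0,0.08,0,0,0,110],[-0.01,0.03,0.11,0,0,0,110],[-0.02,0.07,0.12,0,0,0,110],[-0.03,0.11,0.12,0,0,0,110],[-0.04,0.15,0.12,0,0,0,110],[-0.055,0.19,0.12,0,0,0,110]]]'; python3 -m jog '[[[-0.015,0.035,0,0,0,0,110],[-0.03,0.07,0,0,0,0,110],[-0.045,0.11,0,0,0,0,110],[-0.06,0.145,0,0,0,0,110],[-0.072,0.162,0,0,0,0,110],[-0.072,0.162,-0.03,0,0,0,110],[-0.072,0.162,-0.06,0,0,0,110],[-0.072,0.162,-0.09,0,0,0,110],[-0.072,0.162,-0.116,0,0,0,110],[-0.072,0.162,-0.116,0,0,0,110]]]'; python3 -m jog '[[[0,0,0,0,0,0,255],[0,0,0,0,0,0,255],[0,0,0,0,0,0,255],[0,0,0,0,0,0,255]]]'
```

```text
clock: 19.88
eef_pos: [0.5634, 0.2179, 0.1858]
tool_rot: [-0.0, 1.0, 0.001, 0.002]
ft_force: [0.9, 0.4, -0.3]
grip_width: 0.0484
clock: 20.72
eef_pos: [0.4879, 0.3761, 0.0631]
tool_rot: [-0.001, 1.0, -0.003, -0.004]
ft_force: [-0.7, -1.2, -0.5]
grip_width: 0.0488
clock: 21.05
eef_pos: [0.4921, 0.3788, 0.0705]
tool_rot: [-0.001, 1.0, 0.001, 0.001]
ft_force: [0.1, 0.4, -0.6]
grip_width: 0.0244
```

```bash
python3 -m jog '[[[0,0,0.04,0,0,0,255],[0,0,0.08,0,0,0,255],[0,0,0.12,0,0,0,255],[0.01,-0.03,0.13,0,0,0,255],[0.03,-0.065,0.13,0,0,0,255],[0.05,-0.1,0.13,0,0,0,255],[0.07,-0.135,0.13,0,0,0,255],[0.08,-0.175,0.13,0,0,0,255],[0.09,-0.215,0.13,0,0,0,255],[0.1,-0.255,0.13,0,0,0,255]]]'; python3 -m jog '[[[0.01,-0.04,0,0,0,0,255],[0.02,-0.08,0,0,0,0,255],[0.0245,-0.12,0,0,0,0,255],[0.0245,-0.16,0,0,0,0,255],[0.0245,-0.19,0,0,0,0,255],[0.0245,-0.19,-0.03,0,0,0,255],[0.0245,-0.19,-0.06,0,0,0,255],[0.0245,-0.19,-0.07,0,0,0,255],[0.0245,-0.19,-0.07,0,0,0,255],[0.0245,-0.19,-0.07,0,0,0,255]]]';python3 - <<'E'
from h import *
import json
m=bot.camera_model("wrist");w=bot.camera("wrist")
cv2.imwrite("pics/w10.png",w[150:450,60:560])
o=bot.get_obs();print(o["eef_pos"],o["tool_rot"],o["ft_force"])
print(proj("wrist",(.6155,-.0665,.048),m)-[60,150],proj("wrist",(.6177,.0286,.082),m)-[60,150])
E
```

```text
clock: 21.88
eef_pos: [0.5916, 0.1212, 0.1997]
tool_rot: [-0.001, 1.0, 0.0, 0.001]
ft_force: [0.3, 0.1, -0.8]
grip_width: 0.0245
clock: 22.72
eef_pos: [0.6154, -0.0666, 0.129]
tool_rot: [-0.001, 1.0, -0.0, -0.0]
ft_force: [1.0, 1.0, -0.7]
grip_width: 0.0243
[ 0.61643157 -0.06652175  0.13012584] [-1.19646355e-03  9.99998537e-01 -1.41582661e-04  1.21411487e-03] [-0.62719916  0.37949118 -1.2768336 ]
[257.32417068  98.16779324] [422.20826674 121.70643573]
```

View pics/w10.png

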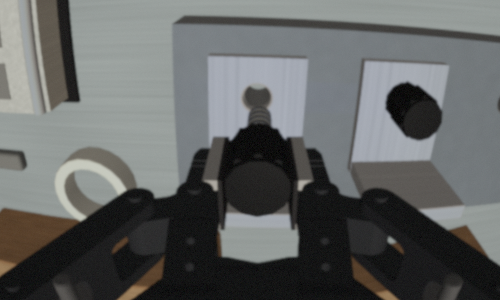

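Screw A is seated at crop (414,110). Bracket 2's hole is at (257,96), in line with the screw's point, so I'm lowering.

```bash
python3 -m jog '[[[0,0,-0.01,0,0,0,255],[0,0,-0.02,0,0,0,255],[0,0,-0.028,0,0,0,255],[0,0,-0.034,0,0,0,255],[0,0,-0.034,0,0,0,255]]]'; python3 -m jog '[[[0,0,-0.01,0,0,0,255],[0,0,-0.02,0,0,0,255],[0,0,-0.026,0,0,0,255],[0,0,-0.0315,0,0,0,255],[0,0,-0.0315,0,0,0,255]]]'
```

```text
clock: 23.18
eef_pos: [0.614, -0.0666, 0.0922]
tool_rot: [-0.001, 1.0, 0.0, -0.002]
ft_force: [-0.8, 0.6, -1.0]
grip_width: 0.0243
clock: 23.6
eef_pos: [0.6151, -0.0669, 0.0627]
tool_rot: [-0.001, 1.0, 0.0, -0.0]
ft_force: [-0.4, 1.0, -0.9]
grip_width: 0.024
```

```bash
python3 -m jog '[[[0,0,0,0,0,0,110],[0,0,0,0,0,0,110],[0,0,0,0,0,0,110],[0,0,0.04,0,0,0,110],[0,0,0.08,0,0,0,110],[-0.02,0.03,0.12,0,0,0,110],[-0.04,0.07,0.15,0,0,0,110],[-0.05,0.11,0.15,0,0,0,110],[-0.05,0.11,0.15,0,0,0,110],[-0.05,0.11,0.15,0,0,0,110]]]';python3 - <<'E'
from h import *
import json
np.set_printoptions(precision=4,suppress=True)
m=bot.camera_model("wrist");w=bot.camera("wrist");t=bot.camera("top")
json.dump({k:np.array(v).tolist() for k,v in m.items() if k in"KT"},open("w11.json","w"))
cv2.imwrite("pics/w11.png",w);cv2.imwrite("pics/t11.png",t)
cv2.imwrite("pics/v11.png",np.vstack([cv2.resize(w[100:340,120:640],(780,360)),cv2.resize(t[140:300,150:500],(525,240))[:, :525] if 0 else cv2.copyMakeBorder(cv2.resize(t[140:300,150:500],(525,240)),0,0,0,255,0)]))
o=bot.get_obs();print(o["eef_pos"],o["tool_rot"],o["grip_width"])
m5=json.load(open("w5.json"));print("pad",onz("wrist",541,111,.077,m5),tri([ray("wrist",541,111,m5),ray("top",227,207)]))
for p in((.6175,.0286),(.6155,-.0665)): print(proj("wrist",(*p,.082),m),proj("wrist",(*p,.048),m))
E
```

```text
clock: 24.43
eef_pos: [0.5652, 0.0469, 0.2154]
tool_rot: [-0.003, 1.0, 0.001, 0.002]
ft_force: [0.5, 0.0, -0.5]
grip_width: 0.0484
[0.5655 0.0437 0.2133] [-0.0017  1.     -0.0002  0.0007] 0.04854813862670402
pad [0.584  0.2321 0.077 ] (array([0.5871, 0.2331, 0.0723]), [np.float64(0.00010061176062797398), np.float64(0.00010061176062798531)])
[293.7884 285.5352] [295.9954 268.615 ]
[181.3604 280.4019] [193.3359 264.6669]
```

View pics/v11.png

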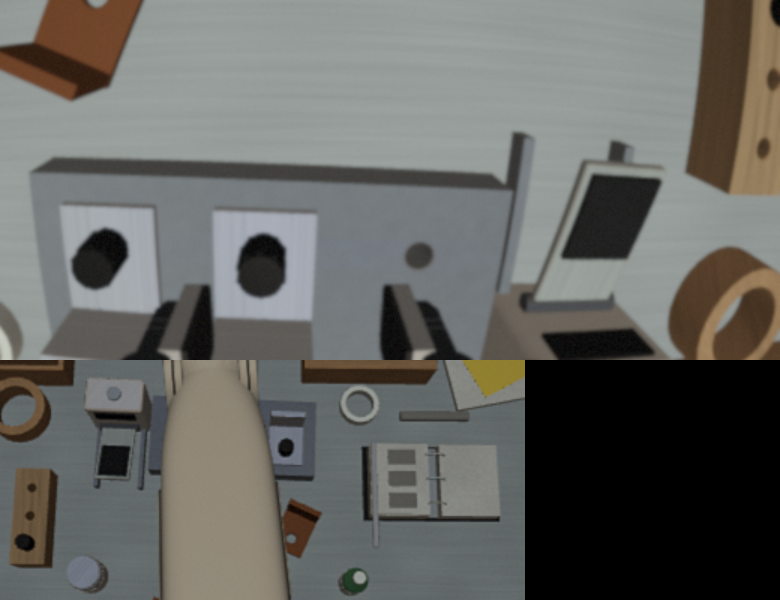

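Leaf is over (rail now at the left, other face up), both screws are seated and both brackets square. Rack screw C is left in place. Pedal next.

```bash
python3 -m jog '[[[0.005,0.04,0,0,0,0,255],[0.01,0.08,0,0,0,0,255],[0.015,0.12,0,0,0,0,255],[0.02,0.16,0,0,0,0,255],[0.02,0.186,-0.03,0,0,0,255],[0.02,0.186,-0.07,0,0,0,255],[0.02,0.186,-0.11,0,0,0,255],[0.02,0.186,-0.115,0,0,0,255],[0.02,0.186,-0.115,0,0,0,255],[0.02,0.186,-0.115,0,0,0,255]]]'
```

```text
clock: 25.37
eef_pos: [0.5864, 0.2281, 0.0984]
tool_rot: [0.0, 1.0, -0.0, 0.0]
ft_force: [0.2, 0.0, 0.9]
grip_width: 0.0002
```

```bash
python3 -m jog '[[[0,0,-0.005,0,0,0,255],[0,0,-0.01,0,0,0,255],[0,0,-0.015,0,0,0,255],[0,0,-0.02,0,0,0,255],[0,0,-0.025,0,0,0,255],[0,0,-0.03,0,0,0,255]]]'
```

```text
clock: 25.87
eef_pos: [0.5847, 0.2295, 0.0704]
tool_rot: [-0.001, 1.0, 0.001, -0.0]
ft_force: [-7.5, 0.1, 13.9]
grip_width: 0.0001
```

```bash
python3 -m jog '[[[0,0,-0.004,0,0,0,255],[0,0,-0.007,0,0,0,255],[0,0,-0.009,0,0,0,255],[0,0,-0.011,0,0,0,255]]]'
```

```text
clock: 26.2
eef_pos: [0.5837, 0.2296, 0.0636]
tool_rot: [-0.001, 1.0, 0.001, -0.0]
ft_force: [-19.0, -4.1, 44.2]
grip_width: -0.0001
```

It's on the hard stop: 44 N and tip z of about 0.055, as expected. Holding, then releasing.

```bash
python3 -m jog '[[[0,0,0,0,0,0,255],[0,0,0,0,0,0,255],[0,0,0,0,0,0,255],[0,0,0,0,0,0,255],[0,0,0,0,0,0,255],[0,0,0,0,0,0,255]]]'; python3 -m jog '[[[0,0,0.01,0,0,0,255],[0,0,0.02,0,0,0,255],[0,0,0.035,0,0,0,255],[0,0,0.06,0,0,0,255],[-0.03,0,0.1,0,0,0,255],[-0.07,0,0.13,0,0,0,255],[-0.11,0,0.15,0,0,0,255],[-0.15,0,0.15,0,0,0,255],[-0.15,0,0.15,0,0,0,255],[-0.15,0,0.15,0,0,0,255]]]'
python3 - <<'E'
from h import *
w=bot.camera("wrist");t=bot.camera("top");s=bot.camera("side")
cv2.imwrite("pics/v12.png",np.vstack([cv2.resize(t[140:300,150:500],(700,320)),np.hstack([cv2.resize(w[:,:],(373,280)),cv2.resize(s[200:410,165:410],(327,280))])]))
E
```

```text
clock: 26.7
eef_pos: [0.5836, 0.2296, 0.0637]
tool_rot: [-0.001, 1.0, 0.001, -0.0]
ft_force: [-16.9, -3.9, 33.6]
grip_width: 0.0001
clock: 27.53
eef_pos: [0.4325, 0.2291, 0.209]
tool_rot: [-0.002, 1.0, 0.001, 0.001]
ft_force: [0.7, 0.3, -0.5]
grip_width: -0.0002
```

View pics/v12.png

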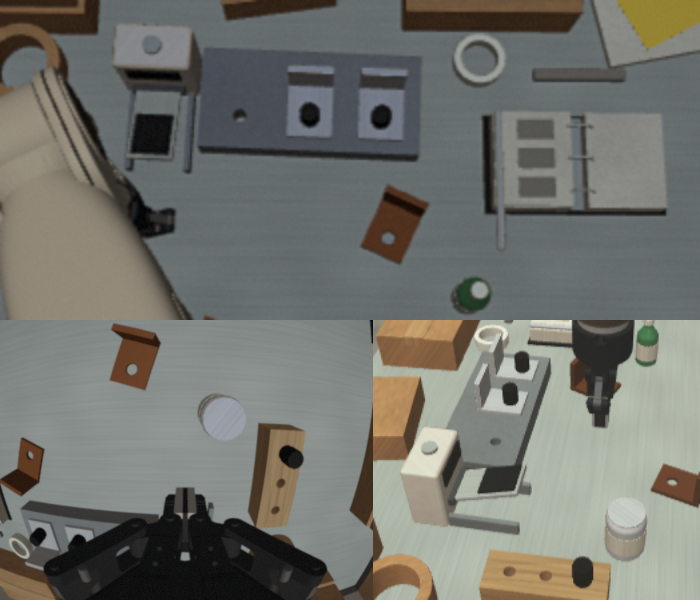

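Everything is in its final state: leaf over, both brackets fastened upright, pedal up, arm clear. Handing in.

```bash
python3 -c "
from workcell import bot
print(bot.job_done())"
```

```text
the job is handed in; nothing more can be done
None
```

The job is done and handed in at about 27.7 s on the robot's clock; handing in gives no verdict.

**What I did**
- I turned the leaf right over by its rail.
- I found two aluminium brackets and stood them over bed holes 2 and 3. No third was seen, and the two brown look-alikes were left alone.
- I fastened each bracket with a thumbscrew; the third screw stays in the rack.
- I pressed the pedal to its stop for a little over half a second, at 34–44 N measured at the wrist, then let it come up.

**Last checks**
- **Pictures:** the final views show the leaf flat with its other face up, both brackets upright and square with the screw heads down on their feet, the pedal up, and the arm clear of everything. The loose items look unmoved.
- **Bracket holes:** before the screws went in, they measured within about 2 mm of the bed holes.
- **Screw heads:** I judged that they rest on the brackets from the release height, within about 1 mm of the expected contact, and from the pictures; I felt no contact force.

**Disagreements:** the rail first measured about 50 mm above the bench against the stated 40 mm, and the commanded and measured tool positions differed by 2–3 mm in places. Neither caused a problem.

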